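# Set the sample carriage of a transmission bench and take the reading

## Robot

A 6-joint arm with a two-finger parallel gripper is mounted at the origin on the work surface. World frame = base frame: x ahead of the robot, y to its left, z up, the work surface at z = 0. Lengths are in mm, angles in rad, forces in N, time in s.
With the tool pointing down it reaches from about 350 to 775 mm from the base axis. Payload 7.3 kg.
Tool frame: the origin (TCP) lies on the centre line of the jaws, within the pads' length; the fingertips stand 14 mm ahead of it and the grasp point (between the pads) lies 5 mm behind it; z points along the fingers, y is the line along which they close (so a half turn about z gives the same grasp; the last joint's range is limited). The gripper opens to 92 mm and grips with 3 to 60 N. Pads are 19 mm wide; open, the fingers measure 130 mm over their backs; the gripper's body (75 mm by 190 mm) begins 47 mm behind the grasp point.
Start: joints at [1.034, 0.342, 1.524, -0, 1.275, -0.146], TCP at [199.974, 485.442, 240.741] pointing down, gripper open.
Joint ranges: [-2.53, 2.53], [-0.77, 2.02], [0.04, 2.7], [-1, 4.14], [0.28, 2.66], [-3.11, 3.11]. Speed limits (rad/s): [2.57, 2.57, 3.14, 3.14, 3.14, 3.14].

## Interface

Orientations are given as [roll, pitch, yaw] about the fixed x, y, z axes, in that order (R = Rz(yaw) Ry(pitch) Rx(roll)).
In Python, from plant import get_obs, capture, bot, spot_in, trace, pinpoint gives the robot as it stands.
- The arm moves only by the tool play_rows, never from a script. Its argument "rows" is a list of rows, each a list of 2 entries, a list of its own where there are three numbers: the shift along the world's x, y, z in units of 3 cm (1.0 is 3 cm), then the turn, a rotation vector about the world's x, y, z in units of 8 degrees (1.0 is 8 degrees). A call has 1 to 12 rows; each row shifts and turns the commanded pose from where the row before left it; what a row does not reach is not made up. A row lasts 1/8 s, in which the tool goes at most 62.5 mm and 10.7 degrees, less where a joint would pass 70% of its speed; a pose out of reach is approached as far as the arm can. A call with a number of a shift or a turn outside -1 to 1 is refused whole. A call with a gripper value outside its range is refused whole. "hand" is the opening, from -1 (shut) to 1 (fully open), set as the call begins (left out, the last holds). The fingers move at their own pace and stop on an object; the grip force is fixed at half the most. Time passes only in rows, so rows that do not move let the fingers close. It gives the time, the measured TCP pose, the force, the opening and the grip force at its end, in the units of the state.
- get_obs(): the state, without advancing time (a new reading comes with each control period).
- capture(name): name is "scene" or "top" or "wrist"; returns a dict with "frame" (400x640x3 uint8, red, green, blue), "fov_y" (degrees; the focal length in pixels is half the picture's height over the tangent of half this angle, whatever the lens; pixels are square), "cx", "cy" (the principal point, pixels), "dist" ([k1, k2, p1, p2, k3] as OpenCV has them; the pictures are not rectified), "rvec" (rotation vector, rad) and "tvec" (3), from world to camera coordinates, as OpenCV has them; the wrist camera has in their place "hand_eye" (4x4, takes a point from camera to tool coordinates, whose origin is the TCP and whose axes are the flange's). Camera axes: x right, y down, z forward; pixel columns grow to the right and rows downward; lengths in mm; the calibration is good to about 2 mm. A picture is of the moment at which its call begins: read the wrist's pose just before it. There is no depth.
- bot.close_job(): hands the job in; it is judged then, once.
Trained networks look in the newest picture that a camera, given by its name, has taken for a name from the list of things; names that differ only in an ending like _2 or _b are one class to them, and where a whole thing is asked for, a point or a joint stands for the part that bears it (a point fixed in the world has none). Each returns a list of dicts, best first, with "p" (0 to 1); they miss things now and then, are a little off and sometimes report something else, mostly with a low value. They report only what shows in the picture. A call takes as long as a camera call. They do not tell look-alikes from the thing itself.
- spot_in(query, camera): "at" ([row, column] in pixels, amid what is visible of it).
- trace(query, camera): "mask" (400x640 bool, what is visible of it) and "at" ([row, column] in pixels, amid what is visible of it).
- pinpoint(query, camera): "at" ([row, column] in pixels: a listed point, or the origin of a listed thing).
The state is a dict: "time": time; "joint_positions": joint angles; "dq": joint speeds; "tau": joint torques, N m; "tool_pos": TCP position; "tcp_rot": TCP orientation; "contact_force": force on the tool from outside, world axes, zero at the start; "moment": the same for the moment, N m; "grip_width": finger opening in mm; "finger_force": force on a finger pad.
Only numpy, scipy, OpenCV 4.12 (cv2) and the standard library are available. Lean on these libraries where they do the work, as an engineer would, in place of code of your own. Each camera call takes 0.05 s, during which the arm holds its last target. There are 200 camera calls.

## Task

Slide the sample carriage along its rail until the small steel arrow on it lines up with the arrow of the fixed pointer block beside the rail, and leave it there. Then, on the meter, press the round key fully and let it spring back, and after it the long bar key; never press the small square key, and press no key while the carriage is off its mark or two keys together. Leave the glassware and other things on the bench where they are.

Things in the scene. Friction and masses are not known exactly. Their poses are not given: they have to be found in the camera images.
- rail: aluminium rail of the light-transmission bench, fixed to the table: 60 mm wide, 530 mm long, top face 25 mm above the table; origin on the table under its middle, its y axis runs along the rail, its x axis points across it, away from the robot. A grey box (lamp house, detector; 70 x 55 mm, top 100 mm high) stands at each end, their facing sides at y = -207 and +207 mm.
- carriage (a joint): position of the carriage along the rail in m, 0 to 0.22, growing towards the rail's +y; at 0 the carriage's middle is at y = -100 mm on the rail. It slides with some friction (about 3 N) and stays where it is left.
- carriage_mid (a point): middle of the carriage's aluminium block, 41 mm above the table. Block: 76 mm across the rail, 64 mm along it, 26 to 56 mm above the table, flat end faces at y = +-32 mm. A thin black sample frame with a glass pane (56 mm wide, 10 mm thick) stands across its middle, in line with its arrow, up to 102 mm above the table. Axes as the rail's.
- carriage_tip (a point): tip of the small flat dark steel arrow lying on the carriage's block at its edge away from the robot, 48 mm from the rail's centre line, 59 mm above the table; axes as the rail's
- marker_tip (a point): tip of the like arrow on the fixed pointer block (black plastic, 30 mm wide along the rail, 56 mm high, with a steel thumb screw on top in line with the arrow) that stands beside the rail on the side away from the robot; it points at the rail. 52 mm from the rail's centre line, 59 mm above the table; axes as the rail's. When lined up the two arrow tips face each other, 4 mm apart.
- meter: grey desk meter fixed to the table, 140 x 190 mm, 30 mm high, with a display ridge 60 mm high along its edge away from the robot; three white keys on black bases sit in a row along its y axis, 56 mm apart, in any order. Origin on the table under its middle.
- key_round_top (a point): middle of the top face of the white round key, 28 mm across; 48 mm above the table when up, 10 mm proud of its base
- key_round (a joint): travel of the round key in m: 0 up, 0.006 fully down; counts as pressed from 0.004; springs back, about 4.5 N fully down
- key_bar_top (a point): middle of the top face of the white long bar-shaped key, 44 mm (along the meter's x) x 14 mm; 48 mm above the table when up, 10 mm proud of its base
- key_bar (a joint): travel of the bar key in m: 0 up, 0.006 fully down; counts as pressed from 0.004; springs back, about 4.5 N fully down
- key_square_top (a point): middle of the top face of the white small square key, 18 mm; 48 mm above the table when up, 10 mm proud of its base
- key_square (a joint): travel of the square key in m: 0 up, 0.006 fully down; counts as pressed from 0.004; springs back, about 4.5 N fully down
- beaker_a: bystander, loose: clear glass beaker, 66 mm across, 85 mm high; origin at the middle of its underside
- beaker_b: bystander, loose: clear glass beaker, 60 mm across, 75 mm high; origin at the middle of its underside
- slide_beaker: bystander, loose: clear glass beaker, 74 mm across, 90 mm high, with three greenish glass slides standing in it; origin at the middle of its underside
- jar: bystander, loose: brown glass jar with black cap, 68 mm across, 130 mm high; origin at the middle of its underside
- cube_a: bystander, loose: small white plastic cube, 24 mm; origin at the middle of its underside
- cube_b: bystander, loose: small white plastic block, 26 x 26 x 20 mm; origin at the middle of its underside
- spatula: bystander, loose: steel lab spatula, 166 mm long, 4 mm thick, lying flat; origin at the middle of its underside
There are look-alikes about, which are no part of the job. Leave any orange or yellow look-alike of the part that bears marker_tip alone.

How it is judged:
By the outcome, as a careful person would: the job done as asked, in the order asked, and still so for the second after the job is handed in, with the robot touching nothing.
It also fails if it takes over 64 s, if anything falls off the work surface, if the arm or the gripper's body presses on something with over 40 N, if the wrist force passes 120 N, or if a joint passes its speed limit or range.

## Working session

There is one attempt and no reset: what is moved stays moved. The work goes in short steps, Python scripts to look and compute and a tool call to move; the robot and the scene stay as the last step left them, time stands still between calls to the robot, and variables do not carry over. Pictures are saved under pics/ and viewed, at most 10 in all, crops included, and the job is handed in when it is done.

Besides the shell and the picture viewer there is one more tool, called after "Request:" as name(argument=value, ...) on one line, values as JSON. play_rows: Moves the arm, as the interface text tells. Shifts and turns lie within -1 to 1; 1 stands for 3 cm of shift or 8 degrees of turn. Its arguments: {"type":"object","properties":{"rows":{"type":"array"},"hand":{"type":"number"}},"required":["rows"]}

```bash
mkdir -p pics
cat > h.py <<'E'
import numpy as np, cv2
from plant import get_obs, capture, bot, spot_in, trace, pinpoint
from scipy.spatial.transform import Rotation as R
def cam(c):
    f=200/np.tan(np.radians(c["fov_y"])/2)
    K=np.array([[f,0,c["cx"]],[0,f,c["cy"]],[0,0,1.]])
    return K,np.array(c["dist"],float)
def ext(c,o=None):
    if "hand_eye" in c:
        T=np.eye(4);T[:3,:3]=R.from_euler('xyz',o["tcp_rot"]).as_matrix();T[:3,3]=o["tool_pos"]
        W=np.linalg.inv(T@np.array(c["hand_eye"]));return W[:3,:3],W[:3,3]
    return cv2.Rodrigues(np.array(c["rvec"],float))[0],np.array(c["tvec"],float).ravel()
def ray(c,at,o=None):
    K,d=cam(c);Rm,t=ext(c,o)
    u=cv2.undistortPoints(np.array([[[at[1],at[0]]]],float),K,d)[0,0]
    v=Rm.T@np.array([u[0],u[1],1]);return -Rm.T@t,v/np.linalg.norm(v)
def atz(c,at,z,o=None):
    p,v=ray(c,at,o);return p+v*(z-p[2])/v[2]
def tri(rs):
    A=sum(np.eye(3)-np.outer(v,v) for p,v in rs);b=sum((np.eye(3)-np.outer(v,v))@p for p,v in rs)
    return np.linalg.solve(A,b)
def proj(c,P,o=None):
    K,d=cam(c);Rm,t=ext(c,o)
    return cv2.projectPoints(np.array(P,float).reshape(-1,1,3),Rm,t,K,d)[0].reshape(-1,2)[:,::-1]
def save(c,n): cv2.imwrite("pics/"+n,c["frame"][:,:,::-1])
E
python3 - <<'E'
from h import *
np.set_printoptions(precision=1,suppress=True)
Z=dict(carriage_mid=41,carriage_tip=59,marker_tip=59,key_round_top=48,key_bar_top=48,key_square_top=48,rail=0,meter=0,beaker_a=0,slide_beaker=0,jar=0,cube_a=0,spatula=0)
C={}
for n in("scene","top"):
    C[n]=capture(n);save(C[n],n+".png")
    for q,z in Z.items():
        for d in pinpoint(q,n)[:4]:
            if d["p"]>.2: print(n,q,round(d["p"],2),np.array(d["at"]),atz(C[n],d["at"],z))
print(get_obs()["tool_pos"],get_obs()["tcp_rot"])
E
```

```text
scene carriage_mid 0.67 [202.5 356.1] [555.5  74.8  41. ]
scene carriage_tip 0.68 [210.9 362.1] [604.5  79.6  59. ]
scene carriage_tip 0.47 [178.5 281. ] [ 456.6 -115.4   59. ]
scene marker_tip 0.79 [230.8 429.9] [691.7 230.9  59. ]
scene marker_tip 0.71 [242.5 328.8] [697.  -20.3  59. ]
scene marker_tip 0.7 [154.  393.8] [392.  216.7  59. ]
scene marker_tip 0.58 [204.2 390.4] [590.2 157.1  59. ]
scene key_round_top 0.56 [182.1 228.7] [ 441.4 -257.6   48. ]
scene key_bar_top 0.51 [179.4 190.2] [ 417.3 -361.9   48. ]
scene key_square_top 0.36 [188.5 210.4] [ 460.9 -306.3   48. ]
scene rail 0.65 [205.1 366.7] [529.4 112.5   0. ]
scene meter 0.67 [177.8 192.2] [ 356.6 -368.2    0. ]
scene meter 0.34 [173.4 315.2] [381.7 -11.2   0. ]
scene beaker_a 0.93 [179.6 355.3] [423.1 101.1   0. ]
scene beaker_a 0.91 [264.  202.6] [ 676.4 -326.4   -0. ]
scene slide_beaker 0.6 [273.  381.5] [758.8 100.2   0. ]
scene cube_a 0.61 [178.5 279. ] [ 390.8 -118.7    0. ]
scene spatula 0.48 [165.4 422.2] [385.8 313.6   0. ]
top carriage_mid 0.83 [216.2 291.8] [548.6  63.7  41. ]
top carriage_tip 0.89 [194.3
[... 343 characters left out ...]
433.2 -315.8   48. ]
top key_bar_top 0.55 [264.5 470.6] [ 420.2 -370.    48. ]
top key_square_top 0.49 [258.  448.3] [ 436.8 -317.5   48. ]
top key_square_top 0.39 [250.2 422.2] [ 456.9 -255.3   48. ]
top rail 0.63 [221.2 268.9] [542.2 126.4   0. ]
top meter 0.58 [253.4 446.3] [ 450.3 -324.4    0. ]
top beaker_a 0.86 [271.4 277.5] [413.4 104.8   0. ]
top beaker_a 0.61 [170.  447.1] [ 666.2 -338.6    0. ]
top slide_beaker 0.76 [136.7 280.7] [766.6  94.4   0. ]
top jar 0.64 [153.4 413.3] [ 712.8 -253.3    0. ]
top cube_a 0.46 [279.5 366.8] [ 388.5 -121.1    0. ]
top cube_a 0.41 [280.2 321.6] [389.   -6.8   0. ]
top spatula 0.7 [283.9 199.4] [386.7 302.2   0. ]
[200.  485.4 240.7] [3.1 0.  2.8]
```

Run:
```python
import cv2
s=cv2.imread('pics/scene.png')[120:300,160:480];t=cv2.imread('pics/top.png')[110:310,170:490]
cv2.imwrite('pics/a.png',cv2.resize(s,None,fx=2.5,fy=2.5,interpolation=2));cv2.imwrite('pics/b.png',cv2.resize(t,None,fx=2.5,fy=2.5,interpolation=2))
```

```text
(no output)
```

View pics/a.png

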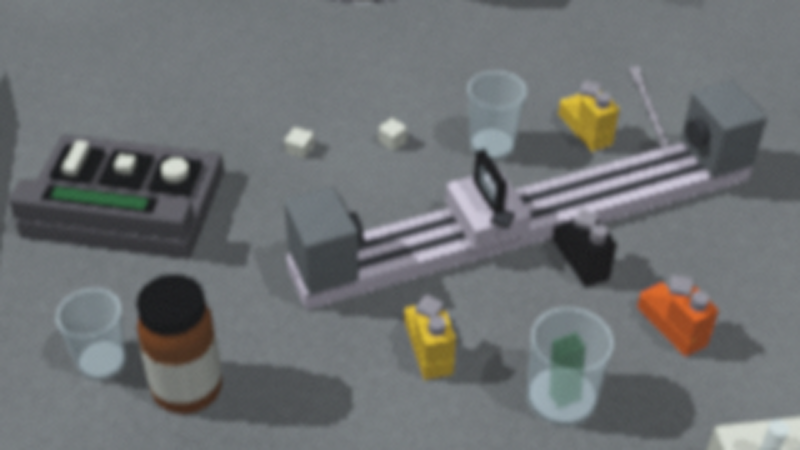

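View pics/b.png

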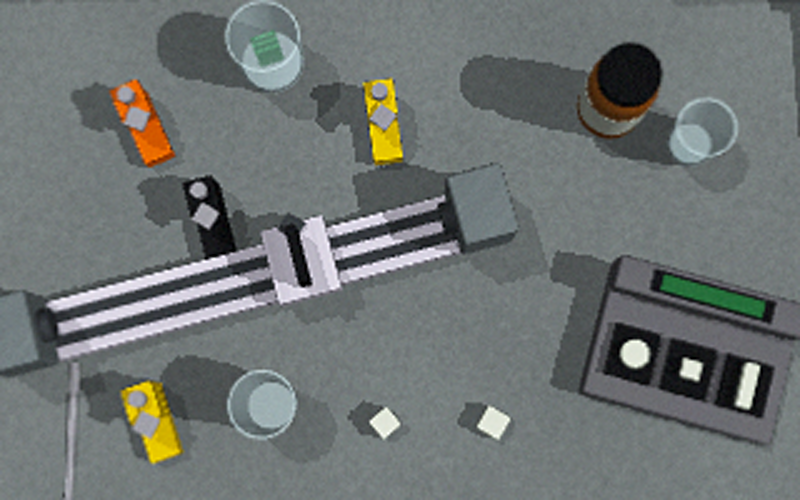

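The scene view shows the black pointer block at full-picture (row 212, col 393) and the carriage at (202, 356). The top view shows the keys, left to right, as round (250, 424), square (258, 446) and bar (264, 469).

Candidates for marker_tip in the top view:
- black (203, 252): chosen, since the part is described as black plastic
- orange (161, 227): rejected
- yellow (166, 326): rejected
- yellow (284, 230): rejected

I'll move above it for a close look.

Request:
play_rows(rows=[[[0.8, -1, 0.3], [0, 0, 0.5]], [[0.8, -1, 0.3], [0, 0, 0.5]], [[0.8, -1, 0.3], [0, 0, 0.5]], [[0.8, -1, 0], [0, 0, 0.5]], [[0.8, -1, 0], [0, 0, 0.5]], [[0.8, -1, 0], [0, 0, 0.5]], [[0.8, -1, 0], [0, 0, 0.5]], [[0.8, -1, 0], [0, 0, 0.5]], [[0.9, -1, 0], [0, 0, 0]], [[0.9, -1, 0], [0, 0, 0]], [[0.9, -1, 0], [0, 0, 0]], [[0.8, -1, 0], [0, 0, 0]]], hand=1)

```text
time: 2.9
tool_pos: [497.8, 124.3, 267.8]
tcp_rot: [3.141, 0.0, -2.974]
contact_force: [-0.2, -0.2, 0.9]
grip_width: 91.7
finger_force: 0.0
```

Run:
```python
from h import *
np.set_printoptions(precision=1,suppress=True)
import time
o=get_obs();c=capture("wrist");save(c,"w1.png");np.save("w1o.npy",o,allow_pickle=True)
print(np.array(c["hand_eye"]),o["tool_pos"],o["tcp_rot"],o["time"],o["dq"])
for q,z in dict(carriage_mid=41,carriage_tip=59,marker_tip=59,rail=0,key_round_top=48).items():
    for d in pinpoint(q,"wrist")[:3]:
        if d["p"]>.2: print(q,round(d["p"],2),np.array(d["at"]),atz(c,d["at"],z,o))
```

```text
[[  -0.    -1.    -0.2   64.6]
 [   1.    -0.    -0.     0.1]
 [   0.    -0.2    1.  -143.5]
 [   0.     0.     0.     1. ]] [497.8 124.3 267.8] [ 3.1  0.  -3. ] 2.9 [-0.5  0.2 -0.3  0.   0.1 -0.5]
carriage_mid 0.97 [208.9 263.1] [557.8  66.8  41. ]
carriage_tip 0.76 [258.  270.2] [606.8  83.8  59. ]
marker_tip 0.81 [ 70.6 436.8] [385.7 217.   59. ]
marker_tip 0.76 [251.6 337.2] [587.  155.4  59. ]
rail 0.7 [195.3 308.5] [544.9 114.5   0. ]
```

View pics/w1.png

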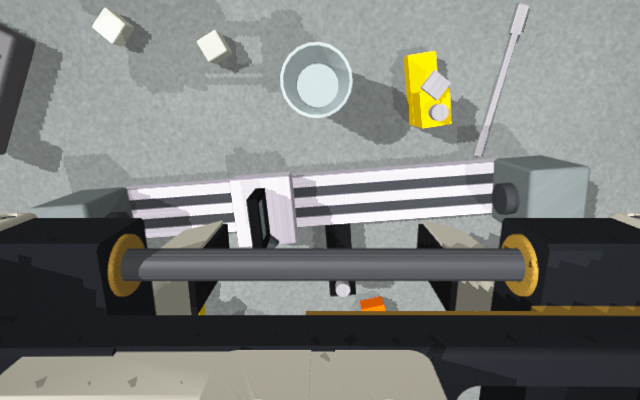

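The wrist view shows the carriage at (209, 263), with its arrow hidden by the gripper, and the black pointer block at (260, 341). I'll move outward so that both arrows come clear.

Request:
play_rows(rows=[[[1, 0, 0], [0, 0, 0.5]], [[1, 0, 0], [0, 0, 0]], [[1, 0, 0], [0, 0, 0]], [[0.5, 0, 0], [0, 0, 0]], [[0, 0, 0], [0, 0, 0]], [[0, 0, 0], [0, 0, 0]]])

```text
time: 3.95
tool_pos: [601.1, 126.2, 267.8]
tcp_rot: [3.141, -0.0, -2.903]
contact_force: [-0.7, 0.2, 0.0]
grip_width: 92.0
finger_force: 0.0
```

```bash
cat > m.py <<'E'
from h import *
import sys
np.set_printoptions(precision=2,suppress=True)
n=sys.argv[1]
o=get_obs();c=capture("wrist");save(c,n+".png")
print(o["tool_pos"],o["tcp_rot"],o["time"],np.abs(o["dq"]).max())
for q,z in dict(carriage_mid=41,carriage_tip=59,marker_tip=59,rail=0).items():
    for d in pinpoint(q,"wrist")[:3]:
        if d["p"]>.2: print(q,round(d["p"],2),np.array(d["at"]),atz(c,d["at"],z,o))
import pickle;pickle.dump((o,c),open(n+".pkl","wb"))
E
python3 m.py w2
```

```text
[601.05 126.18 267.83] [ 3.14 -0.   -2.9 ] 3.95 0.007852165123539959
carriage_mid 0.84 [112.7 278.1] [558.05  67.82  41.  ]
carriage_tip 0.92 [161.5 283. ] [603.83  84.8   59.  ]
marker_tip 0.94 [213.4 175.3] [685.53 -15.17  59.  ]
marker_tip 0.56 [162.6 353.6] [587.87 155.66  59.  ]
rail 0.73 [110.7 325.8] [545.02 116.28   0.  ]
```

View pics/w2.png

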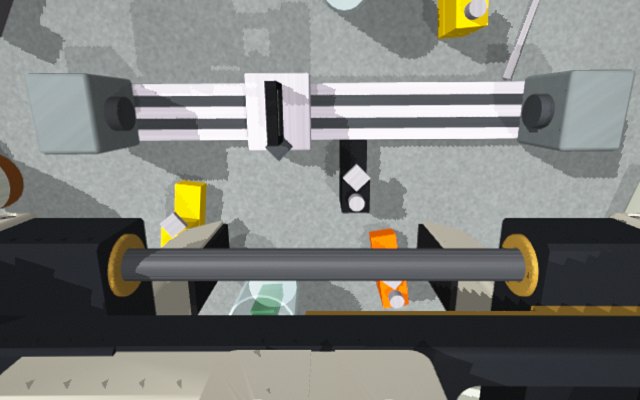

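The view shows the carriage arrow tip at about (160, 281) and the black block's arrow tip at about (165, 356). I'll fit the rail's edges and check the tips in a close crop.

```bash
cat > rail.py <<'E'
from h import *
import pickle,sys
np.set_printoptions(precision=4,suppress=True)
n=sys.argv[1];o,c=pickle.load(open(n+".pkl","rb"));g=cv2.GaussianBlur(cv2.cvtColor(c["frame"],cv2.COLOR_RGB2GRAY),(3,3),0).astype(float)
for lo,hi,s in((76,92,1),(128,145,-1)):
    P=[]
    for x in list(range(150,235,3))+list(range(375,510,3)):
        d=s*np.diff(g[lo:hi,x]);i=d.argmax();i=min(max(i,1),len(d)-2)
        den=d[i-1]-2*d[i]+d[i+1];off=0 if den==0 else .5*(d[i-1]-d[i+1])/den
        P.append(atz(c,(lo+i+.5+off,x),25,o)[:2])
    P=np.array(P);vx,vy,x0,y0=cv2.fitLine(P.astype(np.float32),cv2.DIST_HUBER,0,.01,.01).ravel()
    if vy<0:vx,vy=-vx,-vy
    r=(P-[x0,y0])@[vy,-vx];print("yaw",np.arctan2(-vx,vy),"off",x0*vy-y0*vx,"rms",r.std())
k=c["frame"][80:220,220:400];cv2.imwrite("pics/"+n+"z.png",cv2.resize(k,None,fx=4,fy=4,interpolation=cv2.INTER_CUBIC)[:,:,::-1])
E
python3 rail.py w2
```

```text
yaw 0.24387202 off 527.2542 rms 0.16045892938187967
yaw 0.24242993 off 587.23706 rms 0.15954010151735643
```

View pics/w2z.png

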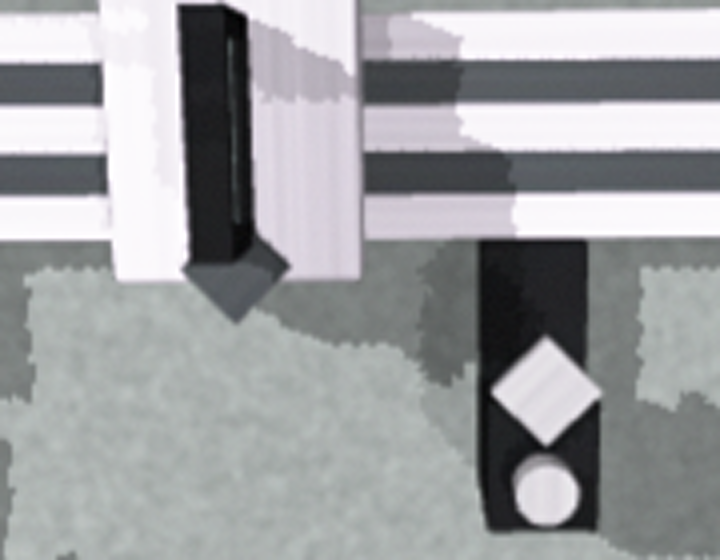

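The crop shows the carriage arrow tip at (160.5, 279.3) and the light-steel diamond's tip on the black block at (164, 356.3).

```bash
cat > rf.py <<'E'
from h import *
a=.2431;U=np.array([np.cos(a),np.sin(a)]);V=np.array([-np.sin(a),np.cos(a)])
def rf(P): return np.array([P[:2]@U-557.25,P[:2]@V,P[2]])
E
python3 - <<'E'
from rf import *
import pickle
np.set_printoptions(precision=1,suppress=True)
o,c=pickle.load(open("w2.pkl","rb"))
f=lambda x,y:(80+y/4-.4,220+x/4-.4)
for n,x,y,z in(("ctip",237,322,59),("c l",183,268,59),("c r",290,265,59),("mtip",545,336,59),("ml",490,392,59),("mr",602,392,59),("mbot",545,447,59),("screw",547,493,62),("blk topright",587,242,40),("blockL",480,242,40),("Bl",488,530,56),("Br",596,530,56),("carr bl",118,280,56),("carr br",360,278,56),("carr tl.bl",101,0,56)):
    p=atz(c,f(x,y),z,o);print(n,p,rf(p))
T=capture("top");tip=[]
for q in("carriage_tip","marker_tip"):
    for d in pinpoint(q,"top")[:4]: p=atz(T,d["at"],59);print(q,d["p"],p,rf(p))
# box faces
for n,r_,c_ in(("boxL",140,137),("boxR",138,521),("boxLt",86,135),("boxRt",83,522)):
    p=atz(c,(r_,c_),25,o);print(n,rf(p))
E
```

```text
ctip [603.4  80.4  59. ] [ 47.8 -67.3  59. ]
c l [593.1  64.2  59. ] [ 33.8 -80.5  59. ]
c r [585.9  90.5  59. ] [ 33.2 -53.2  59. ]
mtip [588.3 158.2  59. ] [51.9 11.9 59. ]
ml [605.9 148.1  59. ] [66.5 -2.1 59. ]
mr [599.1 176.4  59. ] [66.7 27.  59. ]
mbot [616.8 165.8  59. ] [81.3 12.4 59. ]
screw [628.1 169.   62. ] [93.  12.9 62. ]
blk topright [563.9 165.1  40. ] [29.8 24.5 40. ]
blockL [570.6 137.3  40. ] [29.6 -4.1 40. ]
Bl [643.4 157.3  56. ] [105.   -2.2  56. ]
Br [636.5 185.5  56. ] [105.2  26.8  56. ]
carr bl [600.5  48.2  56. ] [ 37.2 -97.8  56. ]
carr br [585.4 108.5  56. ] [ 37.  -35.6  56. ]
carr tl.bl [534.   31.5  56. ] [-31.4 -98.   56. ]
carriage_tip 0.56 [606.9  81.5  59. ] [ 51.5 -67.   59. ]
carriage_tip 0.38 [414.3  98.6  59. ] [-131.4   -4.1   59. ]
marker_tip 0.69 [678.  -21.1  59. ] [  95.7 -183.7   59. ]
marker_tip 0.36 [579.9 164.8  59. ] [45.3 20.3 59. ]
boxL [  29.8 -227.9   25. ]
boxR [ 30.1 197.2  25. ]
boxLt [ -27.4 -222.    25. ]
boxRt [-28.  190.4  25. ]
```

Across-rail offsets come out at 47.8 and 51.9 mm (expected 48 and 52), so the identification holds. The carriage needs to move +79.2 mm. I'll straddle the block's end faces with the jaws.

Request:
play_rows(rows=[[[-0.5, -0.6, 0], [0, 0, 0.03]], [[-0.5, -0.6, 0], [0, 0, 0]], [[-0.47, -0.7, -0.5], [0, 0, 0]], [[0, 0, -1], [0, 0, 0]], [[0, 0, -1], [0, 0, 0]], [[0, 0, -1], [0, 0, 0]], [[0, 0, -1], [0, 0, 0]], [[0, 0, -0.7], [0, 0, 0]], [[0, 0, 0], [0, 0, 0]], [[0, 0, 0], [0, 0, 0]]])

```text
time: 5.6
tool_pos: [558.5, 68.4, 112.7]
tcp_rot: [-3.141, 0.001, -2.9]
contact_force: [0.4, -0.3, 0.9]
grip_width: 91.7
finger_force: 0.0
```

```bash
python3 m.py w3
cat > pos.py <<'E'
from rf import *
o=get_obs();print(rf(o["tool_pos"]),o["tool_pos"],o["tcp_rot"],o["contact_force"],o["grip_width"],o["finger_force"],o["time"])
E
python3 pos.py
```

```text
[558.48  68.41 112.69] [-3.14  0.   -2.9 ] 5.6 0.011144954654583613
carriage_mid 0.58 [200.3 322.6] [554.68  67.3   41.  ]
marker_tip 0.88 [287.5 448.5] [586.36 156.95  59.  ]
rail 0.83 [190.1 386.8] [546.42 115.69   0.  ]
[  1.07640041 -67.95732964 112.56581766] [558.26779871  68.43707308 112.56581766] [-3.14129839e+00  1.47174314e-03 -2.89988963e+00] [ 0.10779039 -0.02031293  0.30144711] 91.75513736380576 0.0 5.85
```

View pics/w3.png

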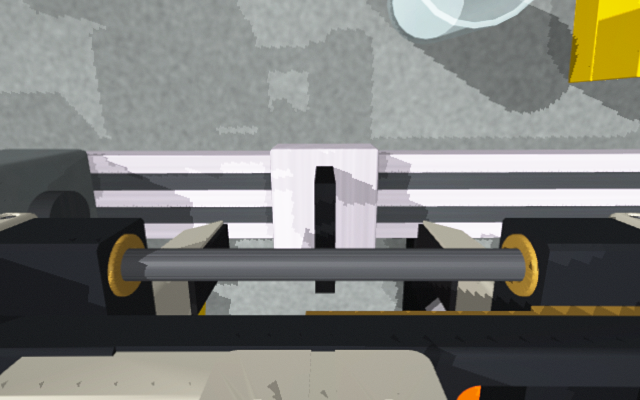

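The carriage is centred between the open fingers (frame at col 325, block cols 272–378). I'll descend to 57 mm.

Request:
play_rows(rows=[[[-0.04, 0.02, -0.6], [0, 0, 0]], [[0, 0, -0.6], [0, 0, 0]], [[0, 0, -0.4], [0, 0, 0]], [[0, 0, -0.25], [0, 0, 0]], [[0, 0, 0], [0, 0, 0]], [[0, 0, 0], [0, 0, 0]]])

```text
time: 6.6
tool_pos: [557.1, 69.0, 56.7]
tcp_rot: [-3.141, 0.001, -2.9]
contact_force: [0.3, 0.2, -0.2]
grip_width: 92.0
finger_force: 0.0
```

Request:
play_rows(rows=[[[0, 0, 0], [0, 0, 0]], [[0, 0, 0], [0, 0, 0]], [[0, 0, 0], [0, 0, 0]], [[0, 0, 0], [0, 0, 0]], [[0, 0, 0], [0, 0, 0]], [[0, 0, 0], [0, 0, 0]]], hand=0.3)

```text
time: 7.35
tool_pos: [556.7, 69.0, 56.4]
tcp_rot: [-3.142, 0.0, -2.9]
contact_force: [-0.8, -0.1, 3.1]
grip_width: 63.5
finger_force: 30.0
```

```bash
python3 pos.py
```

```text
[ -0.25573066 -67.01183597  56.37605384] [556.74724478  69.03410508  56.37605384] [-3.14158690e+00  2.20546031e-04 -2.89981640e+00] [-0.78430329 -0.14782217  3.06780152] 63.54962185366071 29.999839067459106 7.35
```

Request:
play_rows(rows=[[[-0.106, 0.427, 0], [0, 0, 0]], [[-0.106, 0.427, 0], [0, 0, 0]], [[-0.106, 0.427, 0], [0, 0, 0]], [[-0.106, 0.427, 0], [0, 0, 0]], [[-0.106, 0.427, 0], [0, 0, 0]], [[-0.106, 0.427, 0], [0, 0, 0]], [[0, 0, 0], [0, 0, 0]], [[0, 0, 0], [0, 0, 0]], [[0, 0, 0], [0, 0, 0]]])

```text
time: 8.48
tool_pos: [537.4, 146.5, 56.4]
tcp_rot: [3.14, -0.0, -2.9]
contact_force: [-1.7, 3.3, 5.5]
grip_width: 63.6
finger_force: 30.0
```

```bash
python3 pos.py
```

```text
[-0.40243102 12.8381689  56.35377453] [537.38395348 146.50092217  56.35377453] [ 3.14049755e+00 -6.12896275e-05 -2.89983396e+00] [-1.67286529  3.28766847  5.4969979 ] 63.629324633712294 30.00236749649048 8.475
```

Request:
play_rows(rows=[[[0, 0, 0], [0, 0, 0]], [[0, 0, 0], [0, 0, 0]], [[0, 0, 0], [0, 0, 0]], [[0, 0, 0.5], [0, 0, 0]], [[0, 0, 1], [0, 0, 0]], [[0, 0, 1], [0, 0, 0]], [[0.5, 0.1, 1], [0, 0, 0]], [[1, 0.2, 1], [0, 0, 0]], [[0.8, 0.2, 1], [0, 0, 0]], [[0, 0, 0], [0, 0, 0]], [[0, 0, 0], [0, 0, 0]], [[0, 0, 0], [0, 0, 0]]], hand=1)

```text
time: 9.98
tool_pos: [605.4, 160.7, 220.3]
tcp_rot: [3.141, -0.003, -2.9]
contact_force: [0.5, 0.1, 0.2]
grip_width: 91.6
finger_force: 0.0
```

```bash
python3 m.py w4
python3 - <<'E'
from rf import *
import pickle
o,c=pickle.load(open("w4.pkl","rb"))
P=proj(c,[np.r_[(557.25+50)*U+12.2*V,59]],o)[0].round().astype(int);print(P)
r,q=max(P[0]-50,0),P[1]-90
cv2.imwrite("pics/w4z.png",cv2.resize(c["frame"][r:r+100,q:q+160],None,fx=5,fy=5,interpolation=cv2.INTER_CUBIC)[:,:,::-1]);print(r,q)
E
```

```text
[605.41 160.7  220.25] [ 3.14 -0.   -2.9 ] 9.975 0.008303019220018066
carriage_mid 0.57 [ 96.1 325.2] [535.34 145.79  41.  ]
carriage_tip 0.89 [156.4 329.6] [584.85 161.9   59.  ]
marker_tip 0.97 [157.4 320.8] [587.57 154.54  59.  ]
marker_tip 0.73 [278.2 368. ] [691.16 226.87  59.  ]
marker_tip 0.6 [215.7 115. ] [685.43 -17.01  59.  ]
rail 0.85 [100.7 297.1] [545.54 119.16   0.  ]
[157 325]
107 235
```

View pics/w4z.png

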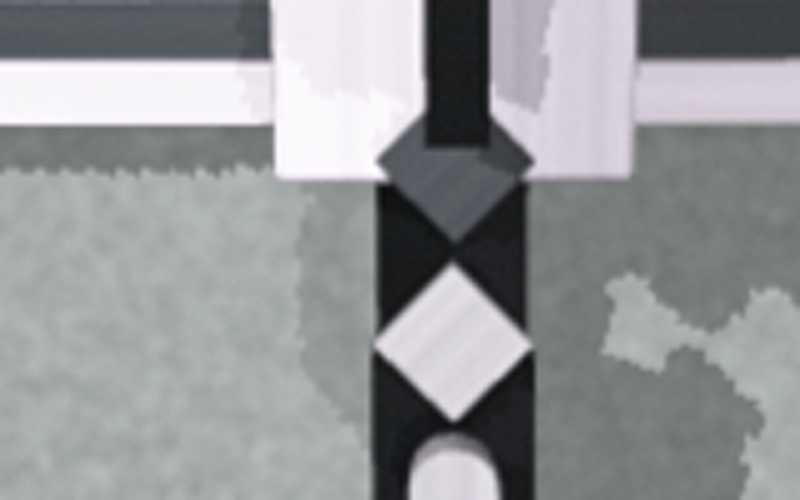

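The tips line up within about 0.4 mm (columns 455 and 453 in the crop, about 5.6 px/mm). Next I'll go above the meter with the fingers shut.

Request:
play_rows(rows=[[[-0.2, -0.7, 0], [0, 0, -0.4]], [[-0.25, -1, 0], [0, 0, -0.4]], [[-0.25, -1, 0], [0, 0, -0.4]], [[-0.25, -1, 0], [0, 0, -0.4]], [[-0.25, -1, 0], [0, 0, -0.4]], [[-0.25, -1, 0], [0, 0, -0.4]], [[-0.25, -1, 0], [0, 0, -0.4]], [[-0.25, -1, 0], [0, 0, -0.4]], [[-0.25, -1, 0], [0, 0, -0.4]], [[-0.25, -1, 0], [0, 0, -0.2]], [[-0.25, -1, 0], [0, 0, 0]], [[-0.25, -1, 0], [0, 0, 0]]], hand=-1)

```text
time: 11.72
tool_pos: [516.8, -191.9, 221.3]
tcp_rot: [-3.141, -0.0, 2.85]
contact_force: [0.9, 0.2, 0.9]
grip_width: 0.2
finger_force: 0.0
```

Request:
play_rows(rows=[[[-0.25, -1, 0], [0, 0, 0]], [[-0.2, -1, 0], [0, 0, 0]], [[-0.1, -1, 0], [0, 0, 0]], [[0, -0.4, 0], [0, 0, 0]], [[0, 0, 0], [0, 0, 0]], [[0, 0, 0], [0, 0, 0]]])

```text
time: 12.48
tool_pos: [501.6, -291.2, 221.2]
tcp_rot: [3.141, -0.0, 2.853]
contact_force: [0.1, 0.5, 0.7]
grip_width: 0.3
finger_force: 0.0
```

```bash
cat > k.py <<'E'
from h import *
import sys
np.set_printoptions(precision=1,suppress=True)
n=sys.argv[1];o=get_obs();c=capture("wrist");save(c,n+".png")
print(o["tool_pos"],o["tcp_rot"],o["time"],o["grip_width"])
for q in("key_round_top","key_bar_top","key_square_top"):
    for d in pinpoint(q,"wrist")[:3]:
        if d["p"]>.2: print(q,round(d["p"],2),np.array(d["at"]),atz(c,d["at"],48,o))
hsv=cv2.cvtColor(c["frame"],cv2.COLOR_RGB2HSV)
m=((hsv[:,:,2]>175)&(hsv[:,:,1]<40)).astype(np.uint8);m[215:]=0
_,_,st,ce=cv2.connectedComponentsWithStats(m)
for s,e in zip(st[1:],ce[1:]):
    if s[4]>60: print(s,e,atz(c,(e[1],e[0]),48,o))
E
python3 k.py k1
```

```text
[ 501.6 -291.2  221.2] [ 3.1 -0.   2.9] 12.475 0.3333503797038363
key_round_top 0.98 [119.  345.5] [ 458.3 -256.4   48. ]
key_bar_top 0.9 [119.5 223.3] [ 427.4 -361.5   48. ]
key_square_top 0.82 [119.  280.6] [ 441.7 -312.2   48. ]
[    0     0    93   215 15119] [ 37.7 108.8] [ 372.1 -515.4   48. ]
[   96     0   544   215 77610] [386.9  86.7] [ 442.  -214.1   48. ]
[210  93  20  51 833] [219.5 117.9] [ 425.2 -364.3   48. ]
[328 104  32  32 796] [343.8 119.3] [ 458.1 -257.9   48. ]
[272 109  21  21 426] [281.7 119.1] [ 442.  -311.2   48. ]
[525 134  14  13  69] [532.7 141.5] [526.4 -98.8  48. ]
[566 145  74  44 860] [605.1 168.4] [570.3 -38.7  48. ]
[130 152  16  18  88] [138.2 161.9] [ 441.  -450.1   48. ]
[ 589  170   51   45 1163] [621.5 194.6] [600.1 -26.3  48. ]
[547 196  41  19 412] [570.8 207.5] [599.4 -73.2  48. ]
```

View pics/k1.png

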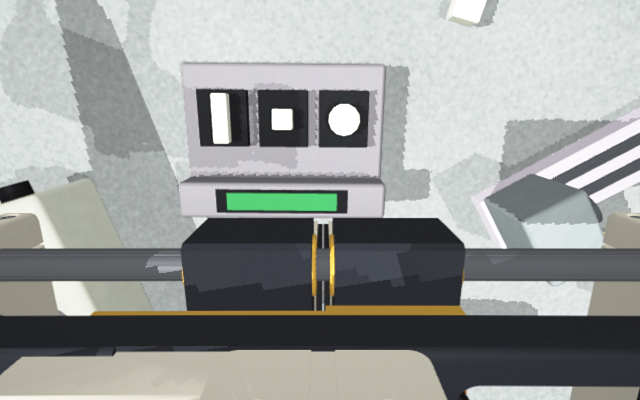

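The meter shows, left to right, the bar (119, 221), square (119, 282) and round (119, 344) keys. Their spacing comes out at 55.7 mm, so the heights agree. I'll go over the round key, stopping short.

Request:
play_rows(rows=[[[-0.7, 0.56, 0], [0, 0, 0]], [[-0.747, 0.563, 0], [0, 0, 0]], [[0, 0, -1], [0, 0, 0]], [[0, 0, -1], [0, 0, 0]], [[0, 0, -1], [0, 0, 0]], [[0, 0, -1], [0, 0, 0]], [[0, 0, -0.8], [0, 0, 0]], [[0, 0, 0], [0, 0, 0]], [[0, 0, 0], [0, 0, 0]]])

```text
time: 13.8
tool_pos: [458.8, -258.6, 78.2]
tcp_rot: [-3.141, 0.001, 2.853]
contact_force: [0.4, 0.0, -1.1]
grip_width: 0.5
finger_force: 0.0
```

```bash
python3 k.py k2 | grep -v "^\["; python3 pos.py
```

```text
key_round_top 0.96 [225.6 324.4] [ 457.4 -256.8   48. ]
key_bar_top 0.87 [226.9 112.4] [ 425.9 -364.8   48. ]
key_square_top 0.88 [224.8 216.9] [ 440.6 -311.4   48. ]
[-174.33087879 -361.53524192   78.26390003] [ 458.68603015 -258.73134769   78.26390003] [-3.14094245e+00  1.85670247e-03  2.85281807e+00] [ 0.41783252  0.57117259 -0.04312029] 0.648257986581517 0.0 14.0
```

Request:
play_rows(rows=[[[-0.02, 0.04, -0.4], [0, 0, 0]], [[0, 0, -0.15], [0, 0, 0]], [[0, 0, -0.1], [0, 0, 0]], [[0, 0, -0.07], [0, 0, 0]], [[0, 0, -0.03], [0, 0, 0]], [[0, 0, 0], [0, 0, 0]], [[0, 0, 0], [0, 0, 0]]])

```text
time: 14.88
tool_pos: [457.3, -256.9, 56.0]
tcp_rot: [3.141, -0.0, 2.853]
contact_force: [-5.1, 4.8, 15.7]
grip_width: 0.3
finger_force: 7.9
```

The round key bottomed out (z = 56.0, 15.7 N). I'll lift and go over to the bar key.

Request:
play_rows(rows=[[[0, 0, 0.3], [0, 0, 0]], [[0, 0, 1], [0, 0, 0]], [[0, 0, 0], [0, 0, 0]], [[-0.212, -0.717, 0], [0, 0, 0]], [[-0.212, -0.717, 0], [0, 0, 0]], [[-0.212, -0.717, 0], [0, 0, 0]], [[-0.212, -0.717, 0], [0, 0, 0]], [[-0.212, -0.717, 0], [0, 0, 0]], [[0, 0, -0.5], [0, 0, 0]], [[0, 0, 0], [0, 0, 0]], [[0, 0, 0], [0, 0, 0]]])

```text
time: 16.25
tool_pos: [425.9, -363.9, 78.4]
tcp_rot: [3.141, -0.001, 2.853]
contact_force: [1.2, -0.1, 0.0]
grip_width: 0.3
finger_force: 0.0
```

```bash
python3 k.py k3 | grep -v "^\["; python3 pos.py
```

```text
key_round_top 0.71 [229.  532.3] [ 457.9 -256.7   48. ]
key_bar_top 0.93 [226.8 320.5] [ 424.5 -364.3   48. ]
key_square_top 0.56 [224.4 421.9] [ 438.6 -312.3   48. ]
[-231.36626522 -456.31719808   79.06807741] [ 426.14290135 -364.45551373   79.06807741] [-3.14144514e+00  5.03533051e-04  2.85345400e+00] [0.2967313  0.27914009 0.2882241 ] 0.4631246739015084 0.0 16.45
```

Request:
play_rows(rows=[[[-0.03, 0, -0.42], [0, 0, 0]], [[0, 0, -0.15], [0, 0, 0]], [[0, 0, -0.1], [0, 0, 0]], [[0, 0, -0.07], [0, 0, 0]], [[0, 0, -0.03], [0, 0, 0]], [[0, 0, 0], [0, 0, 0]], [[0, 0, 0], [0, 0, 0]]])

```text
time: 17.32
tool_pos: [424.6, -364.4, 56.2]
tcp_rot: [3.141, -0.001, 2.853]
contact_force: [-2.9, 2.9, 7.5]
grip_width: 0.7
finger_force: 3.8
```

The bar key is fully down (7.5 N against a 4.5 N spring, z = 56.2). I'll lift clear and check the final state.

Request:
play_rows(rows=[[[0, 0, 0.3], [0, 0, 0]], [[0, 0, 1], [0, 0, 0]], [[0, 0, 1], [0, 0, 0]], [[0, 0, 1], [0, 0, 0]], [[0, 0, 1], [0, 0, 0]], [[0, 0, 0.7], [0, 0, 0]], [[0, 0, 0], [0, 0, 0]], [[0, 0, 0], [0, 0, 0]]])

```text
time: 18.32
tool_pos: [424.6, -364.5, 204.8]
tcp_rot: [3.141, -0.001, 2.853]
contact_force: [0.3, -0.2, -0.1]
grip_width: 0.5
finger_force: 0.0
```

```bash
python3 pos.py
python3 - <<'E'
from h import *
c=capture("top");save(c,"end.png");t=c["frame"][110:310,170:490]
cv2.imwrite('pics/e.png',cv2.resize(t,None,fx=2.5,fy=2.5,interpolation=2)[:,:,::-1])
E
```

```text
[-232.86167338 -456.00776741  204.77156266] [ 424.61697965 -364.51514506  204.77156266] [ 3.14094564e+00 -8.90315344e-04  2.85264492e+00] [ 0.2867943  -0.18320546 -0.09117973] 0.47135934424320564 0.0 18.325
```

View pics/e.png

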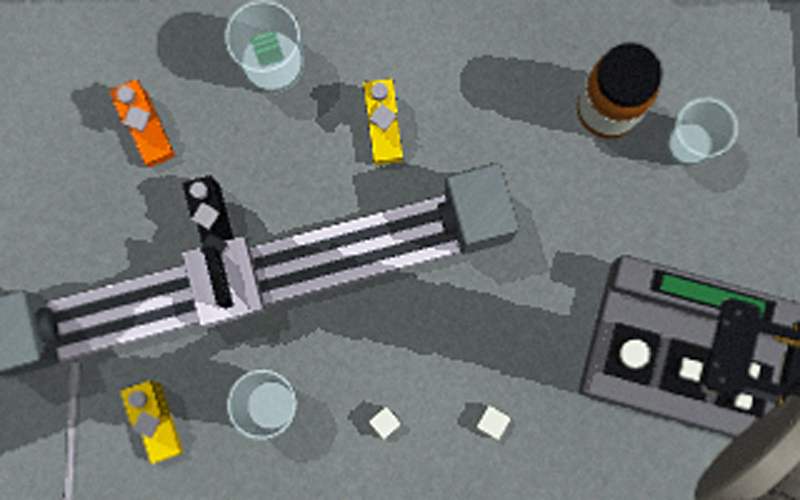

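The carriage is on its mark (crop 215, 245, facing the black block's arrow), everything else is where it was, and the arm is clear.

```bash
python3 -c "
from plant import bot
print(bot.close_job())"
```

```text
the job is handed in; nothing more can be done
None
```

The job is done and handed in at about 18 s of the 64 s: the carriage is lined up with the black pointer block to about 0.4 mm, the round key and then the bar key were each pressed fully down and released, and nothing else on the bench moved.

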